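# Sort tagged tool-rest brackets into pass and reject nests

### The job

Two of the steel tool-rest brackets carry an inspection tag: a round disc for pass, a cross for reject. Put each tagged bracket into the wooden nest whose end block bears the same shape, standing on its foot and flat on the pocket floor, either way round lengthwise. Leave the bracket without a tag and the loose tapered wooden block where they are.

Things in the scene. Friction and masses are not known exactly. Their poses are not given: they have to be found in the camera images.
- bracket_round: Passed part: dark steel tool-rest bracket, 120 x 56 x 63 mm, about 0.35 kg, loose. Origin: centre of underside; z up, x along the length. Foot 12 mm thick; upright rib 22 mm thick (y), x = -50 to +10 mm, flat sides z = 16 to 52 mm, bright round top at 63 mm: pinch the rib across y, balance near x = -10 mm. On the foot at x = 36 mm: a round aluminium disc tag, 42 mm across.
- bracket_cross: Rejected part: dark steel tool-rest bracket, 120 x 56 x 63 mm, about 0.35 kg, loose. Origin: centre of underside; z up, x along the length. Foot 12 mm thick; upright rib 22 mm thick (y), x = -50 to +10 mm, flat sides z = 16 to 52 mm, bright round top at 63 mm: pinch the rib across y, balance near x = -10 mm. On the foot at x = 36 mm: an X-shaped aluminium tag, 48 mm along each bar.
- bracket_plain: Bracket not yet inspected, to be left alone: the same dark steel tool-rest bracket, 120 x 56 x 63 mm, about 0.35 kg, loose. Origin: centre of underside; z up, x along the length. Foot 12 mm thick; upright rib 22 mm thick (y), x = -50 to +10 mm, flat sides z = 16 to 52 mm, bright round top at 63 mm: pinch the rib across y, balance near x = -10 mm. Its foot is bare at the +x end (no tag).
- nest_round: Pass nest: fixed wooden nest with one open pocket, inside 148 (x) x 84 mm (y), 12 mm deep. Origin: underside, below the pocket centre. Pocket floor 5 mm and rims 17 mm above the underside, rims 12 mm thick. A bracket lies in it lengthwise along x, 14 mm spare all round. Dark end block at +x (x = 74 to 142 mm, 17 mm high) bears a round aluminium disc, 48 mm across.
- nest_cross: Reject nest: fixed wooden nest with one open pocket, inside 148 (x) x 84 mm (y), 12 mm deep. Origin: underside, below the pocket centre. Pocket floor 5 mm and rims 17 mm above the underside, rims 12 mm thick. A bracket lies in it lengthwise along x, 14 mm spare all round. Dark end block at +x (x = 74 to 142 mm, 17 mm high) bears an X-shaped aluminium plate, 56 mm along each bar.
- wood_block: Loose tapered hardwood block, 28 x 51 x 64 mm high, standing between the nests, to be left alone. Origin: centre of the underside, z up.

How it is judged (in metres and radians):
At the end, for the whole second after the job is handed in: Each tagged bracket lies in the nest with its own tag shape: upright (within 4 degrees), foot on the pocket floor (within 4 mm), its centre within 18 mm of the pocket's in length and width, released and at rest (x of bracket_round in the frame of nest_round between -0.018 and 0.018 m and y of bracket_round in the frame of nest_round between -0.018 and 0.018 m and z of bracket_round in the frame of nest_round between 0.001 and 0.009 m and angle between each of bracket_round, bracket_cross's own z axis and vertical below 0.07 rad and linear speed of each of bracket_round, bracket_cross below 0.02 m/s and x of bracket_cross in the frame of nest_cross between -0.018 and 0.018 m and y of bracket_cross in the frame of nest_cross between -0.018 and 0.018 m and z of bracket_cross in the frame of nest_cross between 0.001 and 0.009 m); the robot touches nothing.
It fails at once if the untagged bracket is moved more than 30 mm (distance of bracket_plain from where it was at the start of the episode above 0.03 m).
It fails at once if the loose wooden block is moved or knocked over (more than 30 mm, or tilted more than 0.5 rad) (distance of wood_block from where it was at the start of the episode above 0.03 m or angle between wood_block's own z axis and vertical above 0.5 rad).
It also fails if it takes over 58 s, if anything falls off the work surface, if the arm or the gripper's body presses on something with over 40 N, if the wrist force passes 120 N, or if a joint passes its speed limit or range.

### The arm

A 7-joint arm with a two-finger parallel gripper is mounted at the origin on a cart in front of the work surface, level with it; the furniture and walls round the work are solid. World frame = base frame: x ahead of the robot, y to its left, z up, the work surface at z = 0. Lengths are in mm, angles in rad, forces in N, time in s.
With the tool pointing down it reaches from about 400 to 875 mm from the base axis. Payload 4.4 kg.
Tool frame: the origin (TCP) lies between the finger pads; the fingertips stand ctrl.finger_overhang ahead of it and the grasp point (between the pads) lies 11 mm behind it (ctrl.finger_overhang is the distance from the TCP to the fingertips, in mm); z points along the fingers, y is the direction in which the jaws open and shut (so a half turn about z gives the same grasp; the last joint's range is limited). The gripper opens to 85 mm and grips with 20 to 120 N. Pads are 22 mm wide; open, the fingers measure 114 mm over their backs; the gripper's body (76 mm by 85 mm) begins 54 mm behind the grasp point. The pads swing forward as they close: fully open they stand 13 mm farther back than shut.
Start: joints at [-1.194, 0.628, 0.038, 1.517, -0.027, 0.996, -0.02], TCP at [278.486, 587.336, 239.313] pointing down, gripper open.
Joint ranges: [-3.06, 3.06], [-0.37, 2.12], [-1.25, 1.32], [0.18, 2.47], [-1.1, 4.24], [0.23, 1.98], [-2.94, 2.94]. Speed limits (rad/s): [2.57, 2.57, 3.14, 3.14, 3.14, 3.14, 3.14].

### API

Orientations are given as [roll, pitch, yaw] about the fixed x, y, z axes, in that order (R = Rz(yaw) Ry(pitch) Rx(roll)).
In Python, from cell import ctrl gives the robot as it stands. The module is installed in compiled form; this text tells all that it offers.
- The arm moves only by the tool step_arm, never from a script. Its argument "deltas" is a list that holds one entry, the list of rows, each a list of 7 numbers: the opening, from 0 (shut) to 1 (fully open), then the shift along the world's x, y, z in mm, then the turn, a rotation vector about the world's x, y, z in rad. In form: [[[grip, tx, ty, tz, rx, ry, rz], ...]]. A call has 1 to 10 rows; each row shifts and turns the commanded pose from where the row before left it; what a row does not reach is not made up. A row lasts 1/12 s, in which the tool goes at most 41.7 mm and 7.16 degrees, less where a joint would pass 70% of its speed; a pose out of reach is approached as far as the arm can. A call is refused whole if a number of a shift passes 41.7 or a number of a turn 0.125, either way. A call with a gripper value outside its range is refused whole. The fingers move at their own pace and stop on an object; the grip force is fixed at half the most. Time passes only in rows, so rows that do not move let the fingers close. It gives the time, the measured TCP pose, the force and the opening at its end, in the units of the state.
- ctrl.read_state(): the state, without advancing time (a new reading comes with each control period).
- ctrl.get_image(name): name is "side" or "top"; returns (picture, depth): 400x640x3 uint8, red, green, blue; 400x640 float32, mm along the optical axis (not along the pixel's ray), 0 where there is no reading.
- ctrl.camera_info(name): a dict with "intrinsics" (3x3 intrinsics, pixels), "rvec" (rotation vector, rad) and "tvec" (3), from world to camera coordinates, as OpenCV has them. Camera axes: x right, y down, z forward; pixel columns grow to the right and rows downward; lengths in mm; the calibration is good to about 2 mm. A picture is of the moment at which its call begins. camera_info takes no time and is no camera call.
- ctrl.finish_job(): hands the job in, once; it reports no verdict.
The state is a dict: "clock": time; "qpos": joint angles; "qd": joint speeds; "tau": joint torques, N m; "eef_pos": TCP position; "tool_rot": TCP orientation; "force": force on the tool from outside, world axes, zero at the start; "torque": the same for the moment, N m; "width": finger opening in mm.
Only numpy, scipy, OpenCV 4.12 (cv2) and the standard library are available. Lean on these libraries where they do the work, as an engineer would, in place of code of your own. Each camera call takes 0.05 s, during which the arm holds its last target.

## Working session

There is one attempt and no reset: what is moved stays moved. The work goes in short steps, Python scripts to look and compute and a tool call to move; the robot and the scene stay as the last step left them, time stands still between calls to the robot, and variables do not carry over. Pictures are saved under pics/ and viewed, and the job is handed in when it is done.

Besides the shell and the picture viewer there is one more tool, called after "Call:" as name([rows], argument=value, ...), one row to a line, values as JSON. step_arm: Moves the arm, as the interface text tells. Its arguments: {"type":"object","properties":{"deltas":{"type":"array"}},"required":["deltas"]}

```bash
mkdir -p pics; python3 - <<'E'
from cell import ctrl
import cv2,numpy as np
s=ctrl.read_state();print(s, ctrl.finger_overhang)
for n in("top","side"):
    p,d=ctrl.get_image(n);cv2.imwrite(f"pics/{n}0.png",p[:,:,::-1]);np.savez(f"{n}0.npz",p=p,d=d);print(n,ctrl.camera_info(n))
E
```

```text
{'clock': 0.0, 'qpos': array([-1.19382745,  0.62932322,  0.03844277,  1.51837519, -0.02699754,
        0.99625947, -0.02002135]), 'qd': array([ 0.00131561,  0.00056139, -0.00023584, -0.0004773 ,  0.00197084,
        0.00135385, -0.0001724 ]), 'tau': array([-6.21492363e-04, -5.63388598e+01,  1.22616693e+00, -1.93451107e+01,
        1.09734890e-02,  1.04847454e-02, -3.94516249e-06]), 'eef_pos': array([278.20603316, 586.79095105, 238.40161378]), 'tool_rot': array([-3.13974562e+00,  2.56968614e-05,  2.69880297e+00]), 'force': array([-0.37558766, -0.12313406,  0.09087456]), 'torque': array([-0.02263161, -0.03668415,  0.00049998]), 'width': 85.09287150613176} 8.0
top {'intrinsics': array([[457.66626421,   0.        , 319.04309366],
       [  0.        , 457.66626421, 204.48366382],
       [  0.        ,   0.        ,   1.        ]]), 'rvec': array([ 2.20755923, -2.16945041,  0.20366953]), 'tvec': array([ -25.95558974,  558.1075338 , 1020.00472896])}
side {'intrinsics': array([[432.5254303 ,   0.        , 320.12109637],
       [  0.        , 432.5254303 , 201.82912025],
       [  0.        ,   0.        ,   1.        ]]), 'rvec': array([ 0.00842273, -2.8401285 ,  1.28800368]), 'tvec': array([559.30718235,  23.61040948, 926.8243106 ])}
```

```bash
ls pics
```

```text
side0.png
top0.png
```

View pics/top0.png

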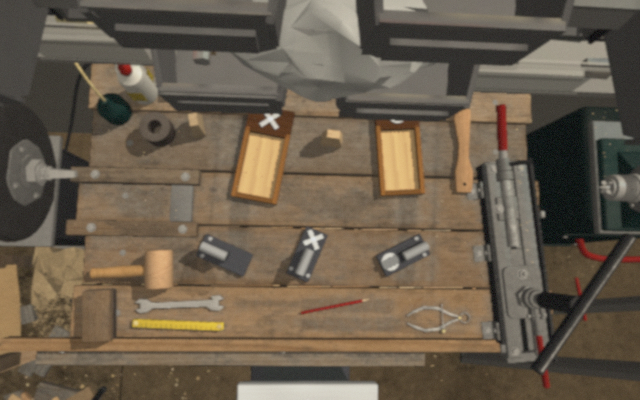

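View pics/side0.png

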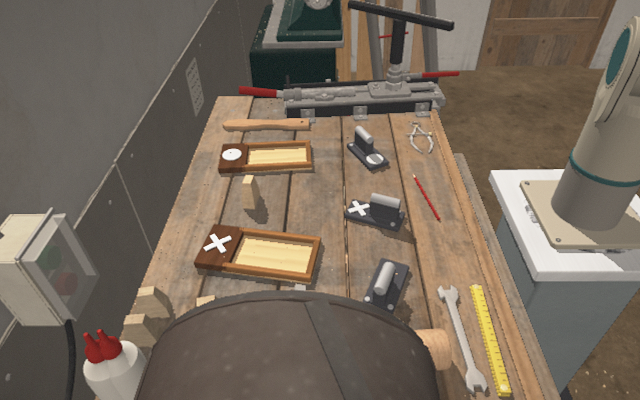

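The top view shows, left to right, a bare bracket at (224,255), the cross bracket at (308,253) and the disc bracket at (403,256). The cross nest is at (262,165), the round nest at (400,158) and the wood block at (333,137). Next I'll enlarge the crops.

```bash
cat > h.py <<'E'
import numpy as np,cv2
from cell import ctrl
def cam(n):
    c=ctrl.camera_info(n);return c['intrinsics'],cv2.Rodrigues(c['rvec'])[0],np.array(c['tvec']).ravel()
def atz(n,u,v,z):
    K,R,t=cam(n);C=-R.T@t;r=R.T@np.linalg.solve(K,[u,v,1.]);return C+r*(z-C[2])/r[2]
def dep(n,u,v,d):
    K,R,t=cam(n);Z=d[int(round(v)),int(round(u))];return R.T@(np.linalg.solve(K,[u,v,1.])*Z-t)
def proj(n,P):
    K,R,t=cam(n);q=K@(R@np.array(P,float)+t);return q[:2]/q[2]
E
python3 - <<'E'
from h import *
p=np.load('top0.npz')['p'];d=np.load('top0.npz')['d']
a=cv2.resize(p[100:220,215:435],None,fx=3.6,fy=3.6,interpolation=cv2.INTER_CUBIC)
b=cv2.resize(p[225:285,190:440],None,fx=3.2,fy=3.2,interpolation=cv2.INTER_CUBIC)
cv2.imwrite('pics/a.png',a[:,:,::-1]);cv2.imwrite('pics/b.png',b[:,:,::-1])
K,R,t=cam('top');print(-R.T@t)
# world map
v,u=np.mgrid[0:400,0:640];P=np.stack([u,v,np.ones_like(u)],-1)@np.linalg.inv(K).T*d[...,None];W=(P-t)@R
np.save('W.npy',W)
for q in [(224,255),(308,253),(403,256),(262,165),(400,158),(333,137),(200,60),(220,30),(400,105),(430,45),(290,60),(160,130),(120,100),(30,175),(350,290)]: print(q,W[q[1],q[0]].round(0))
E
```

```text
[ 430.63153957   50.74642645 1079.14254682]
(224, 255) [440. 192.  62.]
(308, 253) [447.   9.  62.]
(403, 256) [ 443. -209.   43.]
(262, 165) [654. 119.   4.]
(400, 158) [ 679. -213.    7.]
(333, 137) [711. -44.  65.]
(200, 60) [560. 111. 789.]
(220, 30) [522.  80. 903.]
(400, 105) [525. -15. 813.]
(430, 45) [520.  -6. 901.]
(290, 60) [523.  52. 876.]
(160, 130) [732. 361.   3.]
(120, 100) [783. 437.  59.]
(30, 175) [565. 482. 301.]
(350, 290) [363. -94.   1.]
```

View pics/a.png

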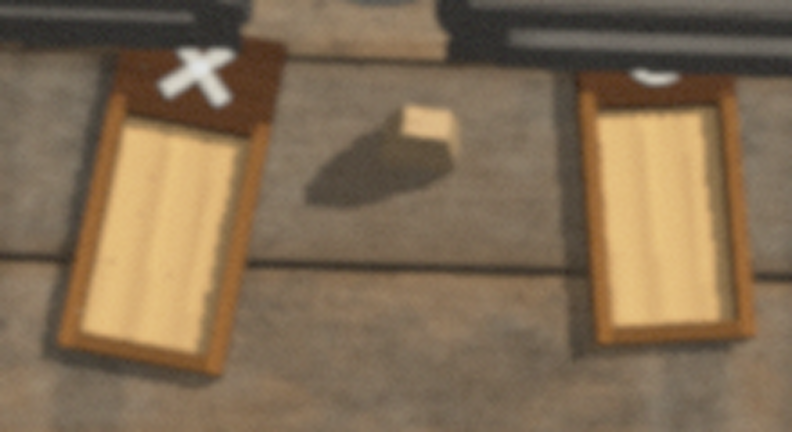

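View pics/b.png

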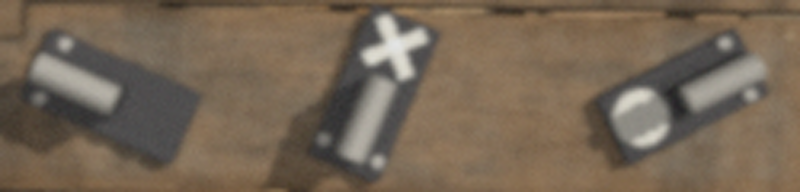

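```bash
python3 - <<'E'
from h import *
W=np.load('W.npy');d=np.load('top0.npz')['d']
fa=lambda X,Y:(215+(X+.5)/3.6-.5,100+(Y+.5)/3.6-.5)
fb=lambda X,Y:(190+(X+.5)/3.2-.5,225+(Y+.5)/3.2-.5)
for n,c in dict(cross=[(125,115),(250,135),(205,355),(80,333),(60,343),(217,373)],round=[(597,112),(718,104),(733,323),(612,330),(598,342),(752,335)]).items():
    Q=np.array([atz('top',*fa(*q),17)[:2] for q in c]);e=(Q[0]+Q[1]-Q[2]-Q[3])/2
    print(n,Q.round(0).tolist(),'sides',[np.linalg.norm(Q[i]-Q[(i+1)%4]).round(0) for i in range(4)],'ctr',Q[:4].mean(0).round(1),'yaw',np.degrees(np.arctan2(e[1],e[0])).round(1))
for n,c in dict(cross=[(375,8),(438,35),(370,182),(308,155)],round=[(597,103),(625,165),(768,92),(738,30)],plain=[(50,30),(200,97),(168,165),(22,97)]).items():
    Q=np.array([atz('top',*fb(*q),12)[:2] for q in c])
    print(n,Q.round(0).tolist(),'sides',[np.linalg.norm(Q[i]-Q[(i+1)%4]).round(0) for i in range(4)],'ctr',Q.mean(0).round(1))
for n,(u,v) in dict(plain=(224,255),cross=(308,253),round=(403,256)).items():
    B=W[v-22:v+22,u-26:u+26].reshape(-1,3)
    m=(B[:,2]>56)&(B[:,2]<75);A=B[m];c=A.mean(0);w,V=np.linalg.eigh(np.cov(A[:,:2].T))
    f=(B[:,2]>8)&(B[:,2]<75)
    print(n,m.sum(),'ridge',c.round(1),'sd',np.sqrt(w).round(1),'yaw',np.degrees(np.arctan2(V[1,1],V[0,1])).round(1),'zmax',np.percentile(A[:,2],95).round(1))
    A=B[(B[:,2]>8)&(B[:,2]<18)];print('   foot px',A.mean(0).round(1))
m=(W[...,2]>90)&(d>0)&(W[...,2]<700)
H=W[m];vv,uu=np.nonzero(m)
for z0,z1 in((90,300),(300,500),(500,700)):
    k=(H[:,2]>z0)&(H[:,2]<z1);
    hist={}
    for x,y in (H[k][:,:2]//100).astype(int): hist[(x*100,y*100)]=hist.get((x*100,y*100),0)+1
    print(z0,{k:v for k,v in hist.items() if v>8})
print(proj('top',[278,587,240]),proj('side',[278,587,240]))
K,R,t=cam('side');print(-R.T@t)
S=np.load('side0.npz')['d']
for q in[(300,340),(430,345),(220,380),(20,270)]:print(q,dep('side',*q,S).round(0))
E
```

```text
cross [[731.0, 150.0], [720.0, 68.0], [573.0, 94.0], [585.0, 174.0], [579.0, 187.0], [561.0, 86.0]] sides [np.float64(83.0), np.float64(149.0), np.float64(82.0), np.float64(147.0)] ctr [652.2 121.5] yaw -9.7
round [[743.0, -163.0], [751.0, -246.0], [602.0, -254.0], [595.0, -173.0], [587.0, -164.0], [594.0, -267.0]] sides [np.float64(83.0), np.float64(149.0), np.float64(81.0), np.float64(148.0)] ctr [ 672.9 -209.1] yaw 3.5
cross [[507.0, 10.0], [488.0, -36.0], [382.0, 12.0], [401.0, 57.0]] sides [np.float64(50.0), np.float64(117.0), np.float64(49.0), np.float64(116.0)] ctr [444.5  10.6]
round [[441.0, -153.0], [396.0, -174.0], [450.0, -281.0], [496.0, -259.0]] sides [np.float64(49.0), np.float64(120.0), np.float64(50.0), np.float64(119.0)] ctr [ 445.8 -216.8]
plain [[487.0, 243.0], [441.0, 135.0], [392.0, 156.0], [439.0, 261.0]] sides [np.float64(118.0), np.float64(53.0), np.float64(115.0), np.float64(51.0)] ctr [439.9 198.9]
plain 245 ridge [448.5 216.   60.8] sd [ 5.6 17.3] yaw 67.7 zmax 64.7
   foot px [438.4 191.3  12. ]
cross 232 ridge [427.7  16.   60.4] sd [ 5.6 16.8] yaw 156.0
[... 832 characters left out ...]
nt64(300), np.int64(-600)): 327, (np.int64(300), np.int64(-500)): 1780, (np.int64(200), np.int64(-500)): 601, (np.int64(200), np.int64(-600)): 23, (np.int64(200), np.int64(-400)): 121, (np.int64(100), np.int64(-600)): 27}
300 {(np.int64(600), np.int64(500)): 285, (np.int64(600), np.int64(400)): 861, (np.int64(500), np.int64(400)): 1627, (np.int64(500), np.int64(500)): 66, (np.int64(500), np.int64(-600)): 475, (np.int64(400), np.int64(500)): 343, (np.int64(400), np.int64(400)): 52}
500 {}
[-28.99597143 346.06383112] [668.00572216 501.36435717]
[537.52649899 689.59872326 638.67373684]
(300, 340) [556. 546. 400.]
(430, 345) [392. 348.  59.]
(220, 380) [602. 569. 396.]
(20, 270) [864. 399. 291.]
```

Sides come out at 148x82 for the nests and 118x50 for the feet, so they match the given sizes. The two estimates of each pinch point agree within 3 mm. Before moving I'll check how close the lamp on the left is to the path.

```bash
python3 - <<'E'
from h import *
for n in('top','side'):
    d=np.load(n+'0.npz')['d'];K,R,t=cam(n)
    v,u=np.mgrid[0:400,0:640];W=((np.stack([u,v,np.ones_like(u)],-1)@np.linalg.inv(K).T*d[...,None])-t)@R
    H=W[(d>0)&(W[...,2]>100)&(W[...,2]<700)&(W[...,1]>250)&(W[...,0]>100)&(W[...,1]<760)]
    for x0 in range(100,800,50):
        k=(H[:,0]>=x0)&(H[:,0]<x0+50)
        if k.sum()>5: print(n,x0,k.sum(),'y',H[k,1].min().round(),H[k,1].max().round(),'z',H[k,2].min().round(),H[k,2].max().round())
E
```

```text
top 450 994 y 496.0 516.0 z 199.0 340.0
top 500 1572 y 487.0 507.0 z 174.0 352.0
top 550 1850 y 414.0 507.0 z 169.0 359.0
top 600 1561 y 488.0 507.0 z 179.0 366.0
top 650 739 y 496.0 511.0 z 219.0 358.0
top 750 147 y 382.0 478.0 z 100.0 155.0
side 450 3299 y 506.0 571.0 z 303.0 380.0
side 500 7815 y 506.0 582.0 z 373.0 403.0
side 550 8852 y 415.0 583.0 z 284.0 404.0
side 600 6029 y 506.0 581.0 z 367.0 399.0
side 650 1189 y 507.0 568.0 z 329.0 370.0
side 750 314 y 380.0 422.0 z 100.0 121.0
```

Call:
step_arm([
  [[1, 8, -29, 0, 0, 0, 0], [1, 8, -29, 0, 0, 0, 0], [1, 8, -29, 0, 0, 0, 0], [1, 8, -29, 0, 0, 0, 0], [1, 8, -29, 0, 0, 0, 0], [1, 8, -29, 0, 0, 0, 0], [1, 8, -29, 0, 0, 0, 0], [1, 8, -29, 0, 0, 0, 0], [1, 8, -29, 0, 0, 0, 0], [1, 8, -29, 0, 0, 0, 0]],
])

```text
clock: 0.93
eef_pos: [358.5, 295.7, 239.1]
tool_rot: [-3.141, -0.0, 2.699]
force: [1.2, 0.2, 0.4]
width: 85.3
```

Call:
step_arm([
  [[1, 8, -29, -5, 0, 0, 0], [1, 8, -29, -5, 0, 0, 0], [1, 8, -29, -5, 0, 0, 0], [1, 8, -29, -5, 0, 0, 0], [1, 8, -29, -5, 0, 0, 0], [1, 8, -29, -5, 0, 0, 0], [1, 8, -29, -5, 0, 0, 0], [1, 8, -29, -5, 0, 0, 0], [1, 8, -29, -5, 0, 0, 0], [1, 6, -23, -5, 0, 0, 0.024]],
])

```text
clock: 1.77
eef_pos: [436.7, 10.9, 189.0]
tool_rot: [-3.141, 0.0, 2.721]
force: [0.1, 0.2, 0.2]
width: 85.7
```

Call:
step_arm([
  [[1, 0, 0, 0, 0, 0, 0], [1, 0, 0, 0, 0, 0, 0], [1, 0, 0, 0, 0, 0, 0], [1, 0, 0, 0, 0, 0, 0]],
])

```text
clock: 2.1
eef_pos: [436.3, 14.6, 189.4]
tool_rot: [3.141, -0.0, 2.725]
force: [0.7, -0.6, -0.0]
width: 85.2
```

Call:
step_arm([
  [[1, 0, -1, -25, 0, 0, 0], [1, 0, 0, -25, 0, 0, 0], [1, 0, 0, -25, 0, 0, 0], [1, 0, 0, -25, 0, 0, 0], [1, 0, 0, -15, 0, 0, 0], [1, 0, 0, 0, 0, 0, 0], [1, 0, 0, 0, 0, 0, 0]],
])

```text
clock: 2.68
eef_pos: [436.0, 13.4, 74.1]
tool_rot: [-3.141, -0.002, 2.725]
force: [-0.9, -0.2, 0.4]
width: 85.1
```

```bash
python3 - <<'E'
from h import *
p,d=ctrl.get_image('side')
a=cv2.resize(p[150:270,310:450],None,fx=4.5,fy=4.5,interpolation=cv2.INTER_CUBIC);cv2.imwrite('pics/s1.png',a[:,:,::-1]);
p,d=ctrl.get_image('top');cv2.imwrite('pics/t1.png',p[:,:,::-1])
E
```

```text
(no output)
```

View pics/s1.png

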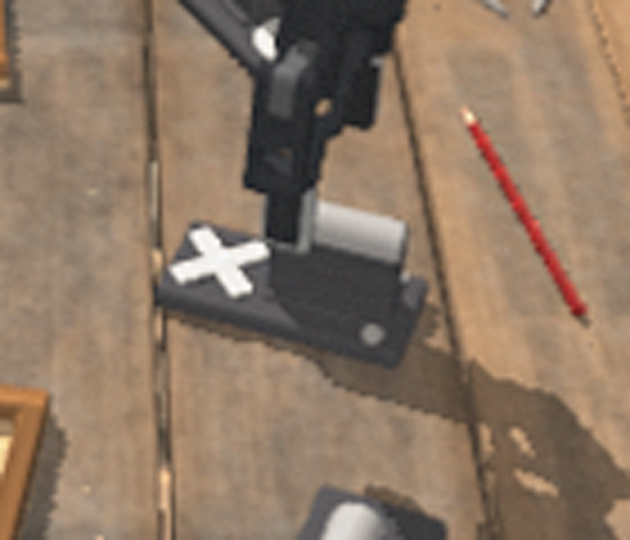

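View pics/t1.png

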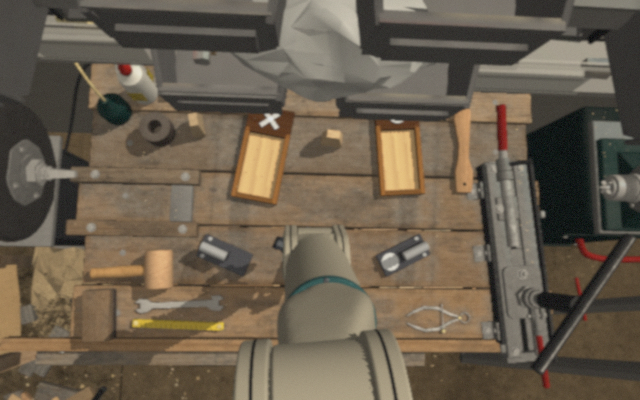

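The side view shows the jaws straddling the rib, with the near finger in front of its side face at crop (285,235). The alignment along the length is right, so I'll go on down.

Call:
step_arm([
  [[1, 0, 0, -16, 0, 0, 0], [1, 0, 0, -16, 0, 0, 0], [1, 0, 0, -15, 0, 0, 0], [1, 0, 0, 0, 0, 0, 0], [0, 0, 0, 0, 0, 0, 0], [0, 0, 0, 0, 0, 0, 0], [0, 0, 0, 0, 0, 0, 0], [0, 0, 0, 0, 0, 0, 0], [0, 0, 0, 0, 0, 0, 0], [0, 0, 0, 0, 0, 0, 0]],
])

```text
clock: 3.62
eef_pos: [434.1, 14.2, 44.8]
tool_rot: [3.138, -0.01, 2.722]
force: [-1.1, -0.0, 7.1]
width: 21.1
```

Call:
step_arm([
  [[0, 0, 0, 0, 0, 0, 0], [0, 0, 0, 0, 0, 0, 0], [0, 0, 0, 0, 0, 0, 0], [0, 0, 0, 0, 0, 0, 0]],
])

```text
clock: 3.95
eef_pos: [434.1, 14.2, 44.8]
tool_rot: [3.139, -0.01, 2.722]
force: [-1.2, -1.5, 7.9]
width: 20.7
```

```bash
python3 - <<'E'
from h import *
s=ctrl.read_state();print(s['qpos'].round(3),s['eef_pos'],s['tool_rot'],s['force'],s['torque'],s['tau'].round(1))
p,d=ctrl.get_image('side')
a=cv2.resize(p[150:270,310:450],None,fx=4.5,fy=4.5,interpolation=cv2.INTER_CUBIC);cv2.imwrite('pics/s2.png',a[:,:,::-1]);
E
```

```text
[-0.223  0.719  0.194  2.246 -0.614  0.235  1.677] [434.12701525  14.17816266  44.77642096] [ 3.13850747 -0.00967319  2.72228742] [-1.22196559 -1.49132105  7.88091519] [-0.12497726  0.19292631  0.13196339] [ -0.1 -42.    2.5  -4.3  -0.2  -0.1  -0.1]
```

View pics/s2.png

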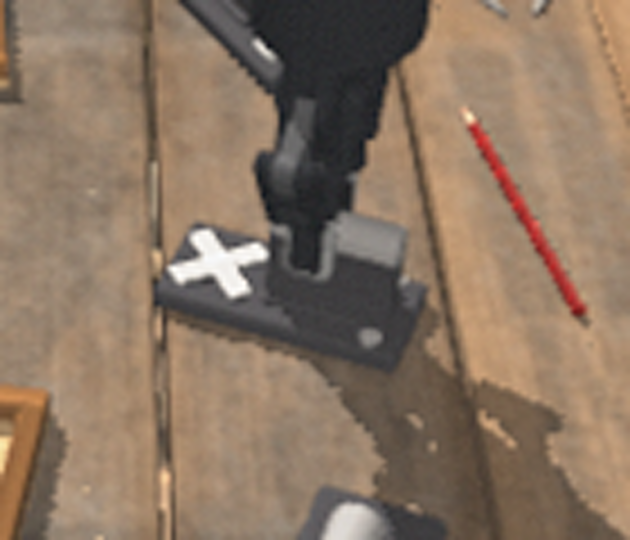

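The arm stopped with the TCP at z = 44.8 because j6 is at its lower limit (0.235). The jaws hold the rib, but only near the top. I'll release and tilt the tool about the pinch axis, tips towards the base, to free j6 and grip lower.

Call:
step_arm([
  [[1, 0, 0, 0, 0, 0, 0], [1, 0, 0, 0, 0, 0, 0], [1, 0, 0, 0, 0, 0, 0], [1, 0, 0, 0, 0, 0, 0], [1, 0, 0, 10, 0, 0, 0], [1, 0, 0, 10, 0.02, 0.045, 0], [1, 0, 0, 0, 0.02, 0.045, 0], [1, 0, 0, 0, 0.02, 0.045, 0], [1, 0, 0, 0, 0, 0, 0], [1, 0, 0, 0, 0, 0, 0]],
])

```text
clock: 4.83
eef_pos: [434.2, 14.2, 63.8]
tool_rot: [3.139, -0.157, 2.722]
force: [-0.7, -0.0, 0.0]
width: 85.2
```

```bash
python3 - <<'E'
from h import *
s=ctrl.read_state();print(s['qpos'].round(3),s['eef_pos'],s['tool_rot'],s['force'])
E
```

```text
[-0.239  0.725  0.296  2.123 -0.538  0.526  1.647] [434.17462008  14.1900451   63.81254099] [ 3.13949117 -0.15708579  2.72206265] [-7.20386970e-01 -2.30196684e-02  3.48078395e-04]
```

Call:
step_arm([
  [[1, 2, -1, -12, 0, 0, 0], [1, 0, 0, -12, 0, 0, 0], [1, 0, 0, -12, 0, 0, 0], [1, 0, 0, 0, 0, 0, 0], [1, 0, 0, 0, 0, 0, 0]],
])

```text
clock: 5.25
eef_pos: [434.6, 13.6, 27.4]
tool_rot: [3.14, -0.16, 2.722]
force: [0.5, 0.6, -0.3]
width: 85.0
```

Call:
step_arm([
  [[0, 0, 0, 0, 0, 0, 0], [0, 0, 0, 0, 0, 0, 0], [0, 0, 0, 0, 0, 0, 0], [0, 0, 0, 0, 0, 0, 0], [0, 0, 0, 0, 0, 0, 0], [0, 0, 0, 0, 0, 0, 0], [0, 0, 0, 0, 0, 0, 0], [0, 0, 0, 0, 0, 0, 0]],
])

```text
clock: 5.92
eef_pos: [436.2, 13.5, 28.6]
tool_rot: [3.139, -0.157, 2.723]
force: [0.1, -1.0, 6.2]
width: 21.6
```

Call:
step_arm([
  [[0, 0, 0, 12, 0, 0, 0], [0, 0, 0, 15, 0, 0, 0], [0, 0, 0, 20, 0, 0, 0], [0, 0, 0, 20, 0, 0, 0], [0, 0, 0, 20, 0, 0, 0], [0, 0, 0, 20, 0, 0, 0], [0, 0, 0, 0, 0, 0, 0], [0, 0, 0, 0, 0, 0, 0]],
])

```text
clock: 6.58
eef_pos: [436.3, 13.6, 135.4]
tool_rot: [3.138, -0.157, 2.723]
force: [-0.4, 0.8, -4.7]
width: 21.6
```

```bash
python3 - <<'E'
from h import *
s=ctrl.read_state();print(s['qpos'].round(3),s['eef_pos'],s['tool_rot'],s['force'])
p,d=ctrl.get_image('side')
a=cv2.resize(p[110:260,300:460],None,fx=4,fy=4,interpolation=cv2.INTER_CUBIC);cv2.imwrite('pics/s3.png',a[:,:,::-1]);
E
```

```text
[-0.31   0.601  0.4    2.081 -0.449  0.697  1.568] [436.30898076  13.61557669 135.36626062] [ 3.13836465 -0.15650687  2.72289055] [-0.44353959  0.8107274  -4.67493774]
```

View pics/s3.png

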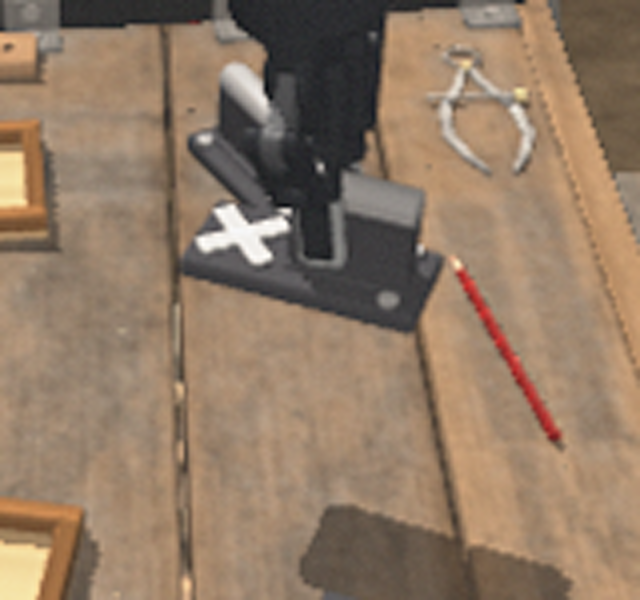

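The cross bracket is lifted clear and hangs level at crop (310,260). Now I'll carry it to the cross nest.

Call:
step_arm([
  [[0, 10, 5, 0, 0, 0, 0.025], [0, 20, 11, 0, 0, 0, 0.025], [0, 24, 13, 0, 0, 0, 0.025], [0, 24, 13, 0, 0, 0, 0.025], [0, 24, 13, 0, 0, 0, 0.025], [0, 24, 13, 0, 0, 0, 0.025], [0, 24, 13, 0, 0, 0, 0.025], [0, 24, 12, 0, 0, 0, 0.025], [0, 20, 10, 0, 0, 0, 0.025], [0, 12, 7, 0, 0, 0, 0.025]],
])

```text
clock: 7.47
eef_pos: [642.8, 125.0, 132.1]
tool_rot: [3.139, -0.16, 2.975]
force: [-0.1, -0.7, -3.3]
width: 21.1
```

Call:
step_arm([
  [[0, 0, 0, 0, 0, 0, 0], [0, 0, 0, 0, 0, 0, 0], [0, 0, 0, 0, 0, 0, 0]],
])

```text
clock: 7.72
eef_pos: [640.1, 122.4, 133.3]
tool_rot: [3.141, -0.162, 2.971]
force: [-0.6, -0.1, -4.3]
width: 21.4
```

```bash
python3 - <<'E'
from h import *
s=ctrl.read_state();print(s['qpos'].round(3),s['eef_pos'],s['tool_rot'],s['force'])
p,d=ctrl.get_image('side')
a=cv2.resize(p[150:300,180:380],None,fx=3.6,fy=3.6,interpolation=cv2.INTER_CUBIC);cv2.imwrite('pics/s4.png',a[:,:,::-1]);
E
```

```text
[-0.394  0.854  0.366  1.452 -0.369  1.062  1.486] [640.06545905 122.4194891  133.2970547 ] [ 3.14100088 -0.16206683  2.97085081] [-0.63328514 -0.11796351 -4.28014497]
```

View pics/s4.png

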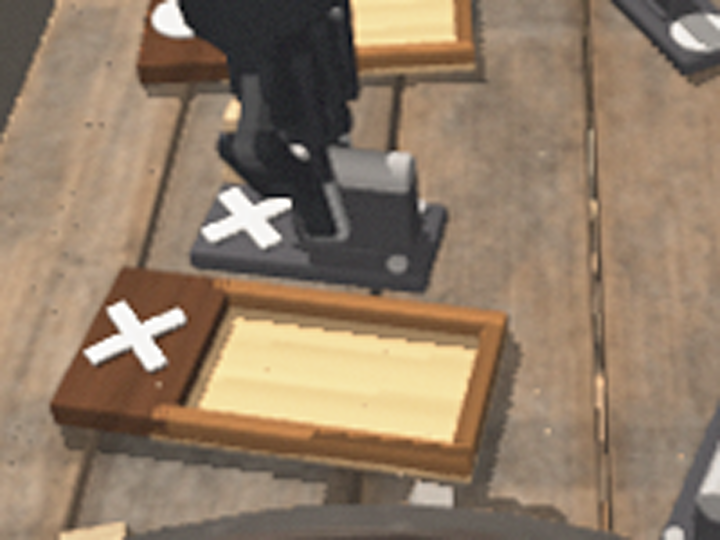

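```bash
python3 - <<'E'
from h import *
f=lambda X,Y:(180+(X+.5)/3.6-.5,150+(Y+.5)/3.6-.5)
for q in[(507,313),(473,470)]:print(atz('side',*f(*q),17).round(1))
c,s=np.cos(np.radians(-9.7)),np.sin(np.radians(-9.7))
for y in(-54,54):print('exp',652.2+c*-86-s*y,121.5+s*-86+c*y)
# foot top corners: bottom z = 133.3-28.6
for q in[(447,205),(427,278),(193,250)]:print('foot',atz('side',*f(*q),116.7).round(1))
for x,y in((-60,-28),(-60,28),(60,28)):print('exp',650.0+c*x-s*y,120.7+s*x+c*y)
E
```

```text
[557.2  85.1  17. ]
[572.8 194.7  17. ]
exp 558.3310751618485 82.76209931179213
exp 576.5279281548687 189.21807397338833
foot [585.3 106.4 116.7]
foot [592.6 158.7 116.7]
foot [708.4 138.6 116.7]
exp 586.1400892268488 103.20966563941225
exp 595.5754944824888 158.40905990838803
exp 713.8599107731512 138.19033436058774
```

Both cameras agree within about 5 mm, so I'll lower it.

Call:
step_arm([
  [[0, 1, 1, -15, 0, 0, 0], [0, 0, 0, -18, 0, 0, 0], [0, 0, 0, -18, 0, 0, 0], [0, 0, 0, -18, 0, 0, 0], [0, 0, 0, -15, 0, 0, 0], [0, 0, 0, -8, 0, 0, 0], [0, 0, 0, 0, 0, 0, 0]],
])

```text
clock: 8.35
eef_pos: [641.0, 124.1, 40.6]
tool_rot: [3.141, -0.162, 2.972]
force: [-1.0, -1.1, -3.8]
width: 20.9
```

Call:
step_arm([
  [[0, 0, 0, -3, 0, 0, 0], [0, 0, 0, -2, 0, 0, 0], [0, 0, 0, -2, 0, 0, 0], [0, 0, 0, 0, 0, 0, 0]],
])

```text
clock: 8.68
eef_pos: [643.2, 124.5, 36.5]
tool_rot: [3.139, -0.157, 2.972]
force: [-0.3, 0.5, -4.2]
width: 21.4
```

Call:
step_arm([
  [[0, 0, 0, -1, 0, 0, 0], [0, 0, 0, -1, 0, 0, 0], [0, 0, 0, 0, 0, 0, 0], [0, 0, 0, 0, 0, 0, 0]],
])

```text
clock: 9.02
eef_pos: [642.9, 124.4, 34.2]
tool_rot: [3.139, -0.158, 2.972]
force: [-0.3, -0.5, -3.5]
width: 21.2
```

Call:
step_arm([
  [[0, 0, 0, -1, 0, 0, 0], [0, 0, 0, 0, 0, 0, 0], [0, 0, 0, 0, 0, 0, 0]],
])

```text
clock: 9.27
eef_pos: [643.1, 124.5, 33.7]
tool_rot: [3.139, -0.158, 2.972]
force: [-1.1, 0.1, 1.2]
width: 21.7
```

Contact at TCP z = 33.7, where 33.6 was expected, so I'll release and lift.

Call:
step_arm([
  [[1, 0, 0, 0, 0, 0, 0], [1, 0, 0, 0, 0, 0, 0], [1, 0, 0, 0, 0, 0, 0], [1, 0, 0, 0, 0, 0, 0], [1, 0, 0, 10, 0, 0, 0], [1, 0, 0, 15, 0, 0, 0], [1, 0, 0, 30, 0, 0, 0], [1, 0, 0, 40, 0, 0, 0], [1, 0, 0, 30, 0, 0, 0], [1, 0, 0, 0, 0, 0, 0]],
])

```text
clock: 10.1
eef_pos: [647.6, 124.3, 166.9]
tool_rot: [3.135, -0.145, 2.973]
force: [2.1, 0.3, -0.0]
width: 85.3
```

```bash
python3 - <<'E'
from h import *
s=ctrl.read_state();print(s['qpos'].round(3),s['eef_pos'],s['tool_rot'],s['force'])
p,d=ctrl.get_image('side')
a=cv2.resize(p[130:300,180:380],None,fx=3.5,fy=3.5,interpolation=cv2.INTER_CUBIC);cv2.imwrite('pics/s5.png',a[:,:,::-1]);
E
```

```text
[-0.401  0.818  0.379  1.422 -0.359  1.109  1.474] [647.63017607 124.32883765 166.94752553] [ 3.13503078 -0.14494765  2.97283643] [ 2.05076715  0.3297575  -0.0135351 ]
```

View pics/s5.png

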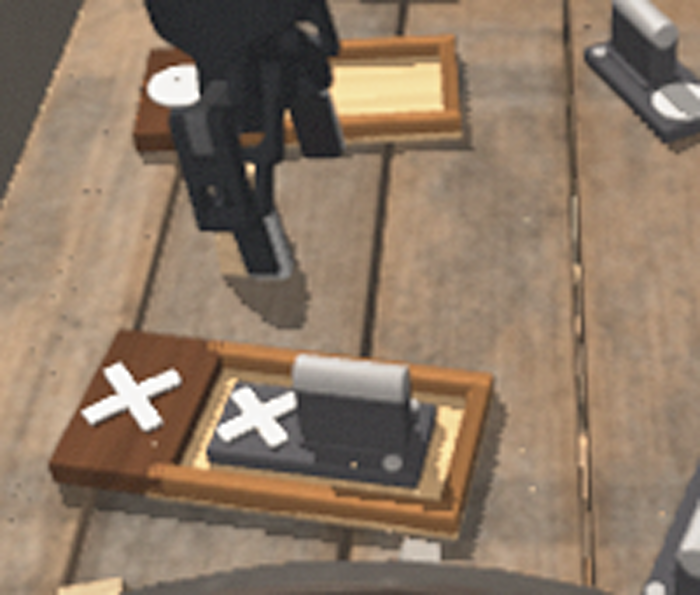

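The cross bracket sits flat in its nest with clearance all round (crop 210–435, 385–485). Now the disc bracket.

Call:
step_arm([
  [[1, -12, -22, 0, 0, 0, -0.057], [1, -12, -22, 0, 0, 0, -0.057], [1, -12, -22, 0, 0, 0, -0.057], [1, -12, -22, 0, 0, 0, -0.057], [1, -12, -22, 0, 0, 0, -0.057], [1, -12, -22, 0, 0, 0, -0.057], [1, -12, -22, 0, 0, 0, -0.057], [1, -12, -22, 0, 0, 0, -0.057], [1, -12, -22, 0, 0, 0, -0.057], [1, -12, -22, 0, 0, 0, -0.057]],
])

```text
clock: 10.98
eef_pos: [522.0, -96.3, 158.3]
tool_rot: [3.139, -0.159, 2.4]
force: [0.4, -0.1, 0.3]
width: 85.3
```

Call:
step_arm([
  [[1, -12, -22, 0, 0, 0, -0.057], [1, -12, -22, 0, 0, 0, -0.057], [1, -12, -22, 0, 0, 0, -0.057], [1, -12, -22, 0, 0, 0, -0.057], [1, -12, -22, 0, 0, 0, -0.057], [1, -12, -20, 0, 0, 0, -0.057], [1, 0, 0, 0, 0, 0, 0], [1, 0, 0, 0, 0, 0, 0], [1, 0, 0, 0, 0, 0, 0]],
])

```text
clock: 11.73
eef_pos: [451.2, -224.8, 158.2]
tool_rot: [3.138, -0.159, 2.061]
force: [1.3, -0.8, 0.0]
width: 85.4
```

Call:
step_arm([
  [[1, 0, -1, -25, 0, 0, 0], [1, 0, 0, -25, 0, 0, 0], [1, 0, 0, -25, 0, 0, 0], [1, 0, 0, -10, 0, 0, 0], [1, 0, 0, 0, 0, 0, 0], [1, 0, 0, 0, 0, 0, 0]],
])

```text
clock: 12.23
eef_pos: [451.2, -225.9, 73.3]
tool_rot: [3.139, -0.159, 2.062]
force: [0.0, -0.5, 0.7]
width: 85.8
```

```bash
python3 - <<'E'
from h import *
s=ctrl.read_state();print(s['qpos'].round(3),s['eef_pos'],s['tool_rot'],s['force'])
p,d=ctrl.get_image('side')
a=cv2.resize(p[80:200,300:450],None,fx=4.5,fy=4.5,interpolation=cv2.INTER_CUBIC);cv2.imwrite('pics/s6.png',a[:,:,::-1]);
E
```

```text
[ 0.169  0.794  0.479  1.944 -0.66   0.724  1.589] [ 451.24861392 -225.93364405   73.25521783] [ 3.139244   -0.15884338  2.06161532] [ 0.01736374 -0.54743555  0.66080894]
```

View pics/s6.png

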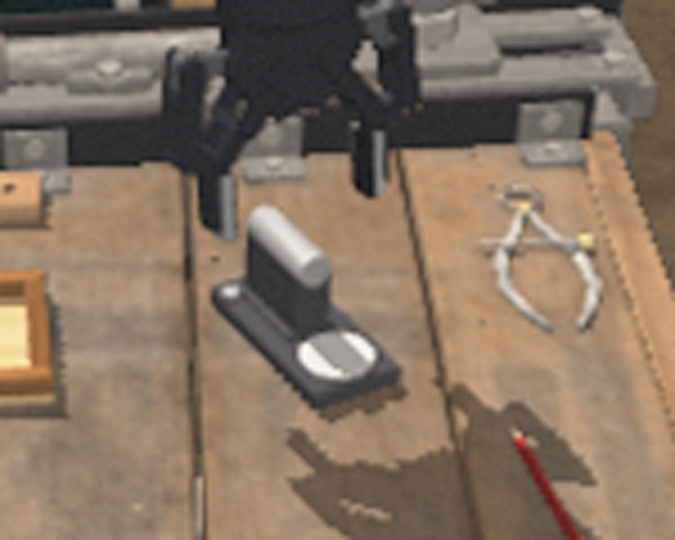

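The jaws straddle the rib, with tips at crop (225,235) and (370,190). I'll descend and grip.

Call:
step_arm([
  [[1, 0, 0, -16, 0, 0, 0], [1, 0, 0, -16, 0, 0, 0], [1, 0, 0, -14, 0, 0, 0], [1, 0, 0, 0, 0, 0, 0], [1, 0, 0, 0, 0, 0, 0]],
])

```text
clock: 12.7
eef_pos: [451.4, -226.8, 28.0]
tool_rot: [3.139, -0.157, 2.061]
force: [-0.2, 0.9, 0.1]
width: 85.4
```

Call:
step_arm([
  [[0, 0, 0, 0, 0, 0, 0], [0, 0, 0, 0, 0, 0, 0], [0, 0, 0, 0, 0, 0, 0], [0, 0, 0, 0, 0, 0, 0], [0, 0, 0, 0, 0, 0, 0], [0, 0, 0, 0, 0, 0, 0], [0, 0, 0, 0, 0, 0, 0], [0, 0, 0, 0, 0, 0, 0]],
])

```text
clock: 13.37
eef_pos: [451.0, -227.0, 27.7]
tool_rot: [3.139, -0.158, 2.06]
force: [-0.9, -1.5, 6.7]
width: 21.4
```

Call:
step_arm([
  [[0, 0, 0, 12, 0, 0, 0], [0, 0, 0, 15, 0, 0, 0], [0, 0, 0, 20, 0, 0, 0], [0, 0, 0, 20, 0, 0, 0], [0, 0, 0, 20, 0, 0, 0], [0, 0, 0, 20, 0, 0, 0], [0, 0, 0, 0, 0, 0, 0]],
])

```text
clock: 13.95
eef_pos: [452.2, -227.6, 137.2]
tool_rot: [3.136, -0.154, 2.061]
force: [1.0, -0.9, -4.1]
width: 21.0
```

Call:
step_arm([
  [[0, 8, 1, 0, 0, 0, 0.07], [0, 15, 1, 0, 0, 0, 0.07], [0, 15, 1, 0, 0, 0, 0.07], [0, 15, 1, 0, 0, 0, 0.07], [0, 15, 1, 0, 0, 0, 0.07], [0, 15, 1, 0, 0, 0, 0.07], [0, 15, 1, 0, 0, 0, 0.07], [0, 15, 1, 0, 0, 0, 0.07], [0, 15, 1, 0, 0, 0, 0.07], [0, 15, 1, 0, 0, 0, 0.07]],
])

```text
clock: 14.78
eef_pos: [593.7, -215.8, 132.5]
tool_rot: [3.139, -0.161, 2.764]
force: [0.3, 0.7, -3.4]
width: 21.3
```

Call:
step_arm([
  [[0, 15, 1, 0, 0, 0, 0.07], [0, 15, 1, 0, 0, 0, 0.07], [0, 15, 1, 0, 0, 0, 0.07], [0, 15, 2, 0, 0, 0, 0.07], [0, 15, 2, 0, 0, 0, 0.07], [0, 15, 2, 0, 0, 0, 0.07], [0, 0, 0, 0, 0, 0, 0.02], [0, 0, 0, 0, 0, 0, 0], [0, 0, 0, 0, 0, 0, 0]],
])

```text
clock: 15.53
eef_pos: [682.3, -207.5, 132.6]
tool_rot: [3.138, -0.161, -3.084]
force: [-0.8, -0.8, -4.1]
width: 21.1
```

```bash
python3 - <<'E'
from h import *
s=ctrl.read_state();print(s['clock'],s['qpos'].round(3),s['eef_pos'],s['tool_rot'],s['force'],s['width'])
p,d=ctrl.get_image('side')
a=cv2.resize(p[70:220,190:390],None,fx=3.6,fy=3.6,interpolation=cv2.INTER_CUBIC);cv2.imwrite('pics/s7.png',a[:,:,::-1]);
E
```

```text
15.5333 [ 0.08   0.94   0.335  1.233 -0.234  1.163  2.043] [ 682.32703701 -207.49784614  132.62069396] [ 3.1383621  -0.16147643 -3.0841617 ] [-0.81118309 -0.80773094 -4.09635839] 21.094465105573246
```

View pics/s7.png

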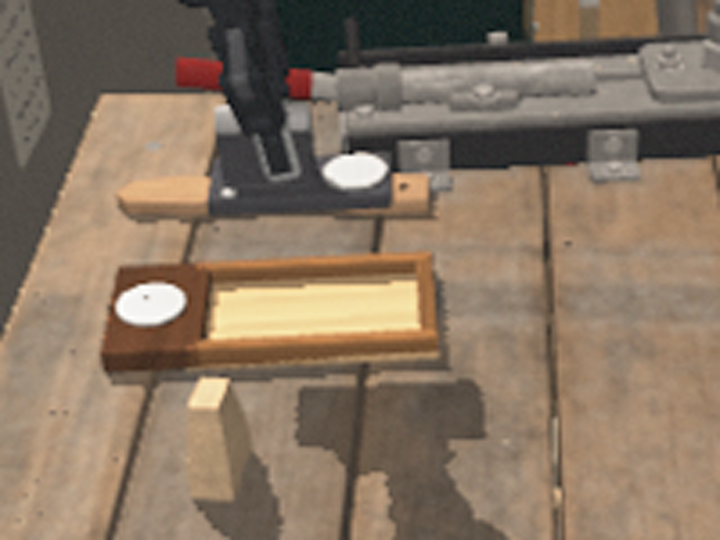

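The bracket is level and parallel to the round nest's pocket, at crop (300,190) above (315,305). I'll lower it.

Call:
step_arm([
  [[0, 1, -1, -15, 0, 0, 0], [0, 0, 0, -18, 0, 0, 0], [0, 0, 0, -18, 0, 0, 0], [0, 0, 0, -18, 0, 0, 0], [0, 0, 0, -15, 0, 0, 0], [0, 0, 0, -8, 0, 0, 0], [0, 0, 0, 0, 0, 0, 0], [0, 0, 0, 0, 0, 0, 0]],
])

```text
clock: 16.25
eef_pos: [684.7, -208.8, 41.8]
tool_rot: [3.139, -0.159, -3.083]
force: [0.3, 0.2, -3.7]
width: 21.7
```

Call:
step_arm([
  [[0, 0, 0, -3, 0, 0, 0], [0, 0, 0, -2, 0, 0, 0], [0, 0, 0, -1, 0, 0, 0], [0, 0, 0, 0, 0, 0, 0], [0, 0, 0, 0, 0, 0, 0]],
])

```text
clock: 16.67
eef_pos: [685.1, -208.6, 36.5]
tool_rot: [3.139, -0.158, -3.083]
force: [1.2, 0.5, -4.8]
width: 21.3
```

Call:
step_arm([
  [[0, 0, 0, -1, 0, 0, 0], [0, 0, 0, -1, 0, 0, 0], [0, 0, 0, -1, 0, 0, 0], [0, 0, 0, 0, 0, 0, 0], [0, 0, 0, 0, 0, 0, 0]],
])

```text
clock: 17.08
eef_pos: [684.9, -208.5, 33.0]
tool_rot: [3.139, -0.158, -3.083]
force: [0.1, -0.7, -4.0]
width: 21.2
```

Call:
step_arm([
  [[0, 0, 0, -1, 0, 0, 0], [0, 0, 0, 0, 0, 0, 0], [0, 0, 0, 0, 0, 0, 0]],
])

```text
clock: 17.33
eef_pos: [685.0, -208.6, 32.8]
tool_rot: [3.139, -0.158, -3.083]
force: [-1.5, 0.5, 1.1]
width: 21.3
```

Contact again at the expected height, so I'll release and retreat.

Call:
step_arm([
  [[1, 0, 0, 0, 0, 0, 0], [1, 0, 0, 0, 0, 0, 0], [1, 0, 0, 0, 0, 0, 0], [1, 0, 0, 0, 0, 0, 0], [1, 0, 0, 10, 0, 0, 0], [1, 0, 0, 15, 0, 0, 0], [1, 0, 0, 30, 0, 0, 0], [1, 0, 0, 40, 0, 0, 0], [1, 0, 0, 30, 0, 0, 0], [1, 0, 0, 10, 0, 0, 0]],
])

```text
clock: 18.17
eef_pos: [688.0, -210.2, 175.1]
tool_rot: [-3.14, -0.148, -3.083]
force: [0.9, -0.3, 0.1]
width: 85.5
```

Call:
step_arm([
  [[1, -30, 5, 0, 0, 0, 0], [1, -30, 5, 0, 0, 0, 0], [1, -30, 5, 0, 0, 0, 0], [1, -30, 5, 0, 0, 0, 0], [1, -30, 5, 0, 0, 0, 0], [1, -30, 5, 0, 0, 0, 0], [1, -20, 5, 0, 0, 0, 0], [1, 0, 0, 0, 0, 0, 0], [1, 0, 0, 0, 0, 0, 0]],
])

```text
clock: 18.92
eef_pos: [484.8, -173.5, 168.4]
tool_rot: [3.139, -0.156, -3.083]
force: [0.4, -0.2, 0.2]
width: 85.3
```

```bash
python3 - <<'E'
from h import *
s=ctrl.read_state();print(s['clock'],s['eef_pos'],s['force'],s['qd'].round(3))
for n in('side','top'):
    p,d=ctrl.get_image(n);np.savez(n+'9.npz',p=p,d=d)
    if n=='side': a=cv2.resize(p[110:310,180:440],None,fx=2.9,fy=2.9,interpolation=cv2.INTER_CUBIC)
    else: a=cv2.resize(p[95:285,190:440],None,fx=3.1,fy=3.1,interpolation=cv2.INTER_CUBIC)
    cv2.imwrite(f'pics/{n}9.png',a[:,:,::-1])
K,R,t=cam('top');v,u=np.mgrid[0:400,0:640];W=((np.stack([u,v,np.ones_like(u)],-1)@np.linalg.inv(K).T*d[...,None])-t)@R
for n,c,yaw,sg in(('cross',(652.2,121.5),-9.7,1),('round',(672.9,-209.1),3.5,-1)):
    a=np.radians(yaw);M=np.array([[np.cos(a),np.sin(a)],[-np.sin(a),np.cos(a)]])
    L=(W[...,:2]-c)@M.T;k=(abs(L[...,0])<74)&(abs(L[...,1])<42);B=L[k];z=W[...,2][k]
    r=(z>60)&(z<80);f=(z>12)&(z<24)&(abs(B[:,1])<30)
    print(n,r.sum(),'ridge local',B[r].mean(0).round(1),'z95',np.percentile(z[r],95).round(1),'-> ctr x',(B[r].mean(0)[0]+20*sg).round(1))
E
```

```text
18.9167 [ 484.76970882 -173.53329281  168.44254576] [ 0.39929212 -0.19665223  0.19963361] [ 0.002  0.028 -0.006 -0.061 -0.003 -0.007 -0.001]
cross 243 ridge local [-18.9   1.2] z95 69.7 -> ctr x 1.1
round 225 ridge local [22.7  1.3] z95 69.3 -> ctr x 2.7
```

View pics/side9.png

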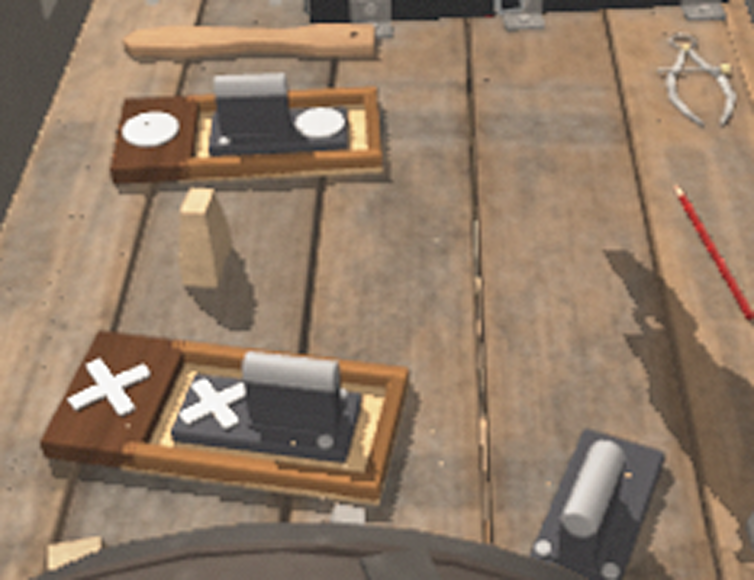

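View pics/top9.png

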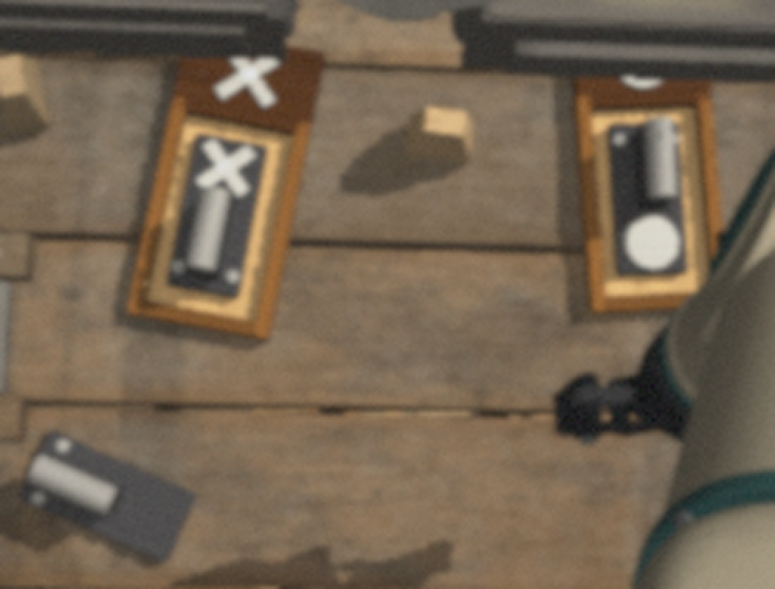

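Both tagged brackets sit flat in their matching nests: the cross at side (265,415), the disc at side (280,125). The ridges are at about 68–70 mm, as expected for foot-on-floor, and the centres are off by 3 mm or less. The wood block and the untagged bracket look unmoved, and the arm is clear and nearly still.

```bash
python3 -c "
from cell import ctrl
print(ctrl.finish_job())"
```

```text
the job is handed in; nothing more can be done
None
```

Both tagged brackets are in their matching nests, and I handed the job in at about 19 s of the 58 s allowed. `finish_job` reports no verdict.

- **Gripping:** The first grasp, on the cross bracket, stopped short because a wrist joint (j6) reached its limit with the TCP at z = 44.8 mm. I released it, tilted the tool 0.16 rad along the rib and gripped again lower down. I used the same tilt for the disc bracket.
- **Placing:** Each bracket touched the pocket floor within 0.1 mm of the expected height. I then opened the jaws and lifted clear.
- **Last checks:** From the top camera's depth picture, the brackets are about 1 mm (cross) and 3 mm (disc) off their pocket centres in length and 1 mm in width. Their ridges read 69–70 mm, against the 68 mm expected for a foot on the floor.
- **Left alone:** The untagged bracket and the wooden block look unmoved in the last pictures. I judged that by eye and did not measure it.
- **Disagreements:** The side and top cameras differed by up to about 6 mm on the cross nest's corners, well within the 18 mm tolerance. No check failed.

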